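# Find the rocking corner of the levelling table and press its shim flat

### The arm

A 6-joint arm with a two-finger parallel gripper is mounted at the origin on a cart in front of the work surface, level with it; the furniture and walls round the work are solid. World frame = base frame: x ahead of the robot, y to its left, z up, the work surface at z = 0. Lengths are in m, angles in rad, forces in N, time in s.
With the tool pointing down it reaches from about 0.375 to 0.975 m from the base axis. Payload 3.8 kg.
Tool frame: the origin (TCP) lies at the very end of the fingers, on their centre line; the grasp point (between the pads) lies 19 mm behind it; z points along the fingers, y is the line along which they close (so a half turn about z gives the same grasp; the last joint's range is limited). The gripper opens to 85 mm and grips with 20 to 120 N. Pads are 22 mm wide; open, the fingers measure 114 mm over their backs; the gripper's body (76 mm by 85 mm) begins 54 mm behind the grasp point. The pads swing forward as they close: fully open they stand 13 mm farther back than shut.
Start: joints at [-1.141, 0.264, 1.604, -0, 1.274, -0.037], TCP at [0.304, -0.603, 0.231] pointing down, gripper open.
Joint ranges: [-2.63, 2.63], [-0.94, 2.18], [0.31, 2.57], [-1.31, 4.45], [0, 2.66], [-2.55, 2.55]. Speed limits (rad/s): [2.57, 2.57, 3.14, 3.14, 3.14, 3.14].

### API

Orientations are given as a rotation vector (axis times angle).
In Python, from workcell import bot gives the robot as it stands.
- The arm moves only by the shell command python3 -m creep 'ROWS' [FORCE]. ROWS is JSON, a list of rows, each a list of 5 numbers: the shift along the tool's x, y, z in units of 0.05 m (1.0 is 0.05 m), then the turn about the tool's z in units of 0.1 rad (1.0 is 0.1 rad), then the opening, from 0 (shut) to 1 (fully open). In form: [[tx, ty, tz, spin, hand], ...]. A call has 1 to 20 rows; each row shifts and turns the commanded pose from where the row before left it, along the tool's axes as they then stand; what a row does not reach is not made up. A row lasts 1/8 s, in which the tool goes at most 62.5 mm and 10.7 degrees, less where a joint would pass 70% of its speed; a pose out of reach is approached as far as the arm can. A call with a number of a shift or a turn outside -1 to 1 is refused whole. A call with a gripper value outside its range is refused whole. The fingers move at their own pace and stop on an object; FORCE is the grip in N (left out, the last holds). Time passes only in rows, so rows that do not move let the fingers close. It gives the time, the measured TCP pose, the force, the opening and the grip force at its end, in the units of the state.
- bot.read_state(): the state, without advancing time (a new reading comes with each control period).
- bot.read_camera(name): name is "scene" or "top" or "wrist"; returns a dict with "pixels" (480x640x3 uint8, red, green, blue), "vfov" (degrees; the focal length in pixels is half the picture's height over the tangent of half this angle, whatever the lens; pixels are square), "cx", "cy" (the principal point, pixels), "world_to_cam" (4x4, takes a point from world to camera coordinates). Camera axes: x right, y down, z forward; pixel columns grow to the right and rows downward; lengths in m; the calibration is good to about 2 mm. A picture is of the moment at which its call begins. There is no depth.
- bot.finish_job(): hands the job in; it is judged then, once.
Trained networks look in a picture, given as the dict that the camera call returned (one of the last four; its "shot" number tells which), for a name from the list of things; names that differ only in an ending like _2 or _b are one class to them, and where a whole thing is asked for, a point or a joint stands for the part that bears it (a point fixed in the world has none). Each returns a list of dicts, best first, with "score" (0 to 1); they miss things now and then, are a little off and sometimes report something else, mostly with a low value. They report only what shows in the picture. A call takes as long as a camera call. They do not tell look-alikes from the thing itself.
- bot.look_for(target, picture): "bbox" ([left, top, right, bottom] in pixels, round what is visible of it).
- bot.regions_of(target, picture): "mask" (480x640 bool, what is visible of it) and "bbox" ([left, top, right, bottom] in pixels, round what is visible of it).
The state is a dict: "time": time; "q": joint angles; "joint_vel": joint speeds; "joint_torque": joint torques, N m; "tool_pos": TCP position; "tcp_rot": TCP orientation; "wrist_force": force on the tool from outside, world axes, zero at the start; "torque": the same for the moment, N m; "width": opening from 0.0 (shut) to 1.0 (fully open); "grip_force": force on a finger pad.
Only numpy, scipy, OpenCV 4.12 (cv2) and the standard library are available. Lean on these libraries where they do the work, as an engineer would, in place of code of your own. Each camera call takes 0.05 s, during which the arm holds its last target. There are 200 camera calls.

### The job

One corner of the aluminium plate of this levelling table rocks: it sinks a little when you press on it. Press gently on the blue marks at the plate's corners, one after another, until you have found it, then press the orange shim tab beside that corner down flat and leave the other three tabs standing up. Pick nothing up, do not shift the plate or the petri dish on it, and leave the things around alone.

Things in the scene. Friction and masses are not known exactly. Their poses are not given: they have to be found in the camera images.
- table_base: Grey fixed base frame of a levelling table, 186 x 296 x 6 mm with its ears, bolted to the worktop; origin at the centre of its underside on the worktop, z up, x and y along its sides ('far' +x, 'left' +y in its own frame; its yaw is within 0.25 rad of the world's).
- top_plate: Loose aluminium plate, 170 x 170 x 10 mm, 0.9 kg, level on four rubber feet on the base; top 28 mm above the worktop; origin at the centre of its underside, axes as the base's. The foot under one corner (varies, looks like the rest) is soft: it gives from about 2 N, at 5 N or more that corner sinks about 3.5 mm, and springs back; a firm corner gives under 1 mm.
- petri_dish: Clear petri dish with pinkish content, 90 mm across and 15 mm high, standing loose on the middle of the plate; origin at the centre of its underside. It stays there.
- small_vial: Bystander: small white vial with a red cap, 18 mm across, 40 mm high; origin at the centre of its underside.
- blue_marker: Bystander: marker pen lying on the worktop, 131 mm long, 13 mm thick; origin at the middle of its underside.
- corner_0 (a point): Blue touch mark, a disc 20 mm across, on the top face of the plate at its far left (+x, +y) corner, straight above that corner's foot, 17 mm (x) and 19 mm (y) in from the plate's edges; the place to press.
- corner_1 (a point): Blue touch mark, a disc 20 mm across, on the top face of the plate at its far right (+x, -y) corner, straight above that corner's foot, 17 mm (x) and 19 mm (y) in from the plate's edges; the place to press.
- corner_2 (a point): Blue touch mark, a disc 20 mm across, on the top face of the plate at its near right (-x, -y) corner, straight above that corner's foot, 17 mm (x) and 19 mm (y) in from the plate's edges; the place to press.
- corner_3 (a point): Blue touch mark, a disc 20 mm across, on the top face of the plate at its near left (-x, +y) corner, straight above that corner's foot, 17 mm (x) and 19 mm (y) in from the plate's edges; the place to press.
- tab_0_top (a point): Middle of the upper face of the orange shim tab beside the far left (+x, +y) corner: press here (about 7 N; the tab stays where left). The tab, 26 mm wide (x), 45 mm long, sticks out along y; hinge (parallel to x) 26 mm inward, 15.5 mm above the worktop. It stands up 16 to 20 degrees, outer end highest, about 32 mm above the worktop; flat, its upper face is level at 17 mm.
- tab_1_top (a point): Middle of the upper face of the orange shim tab beside the far right (+x, -y) corner: press here (about 7 N; the tab stays where left). The tab, 26 mm wide (x), 45 mm long, sticks out along y; hinge (parallel to x) 26 mm inward, 15.5 mm above the worktop. It stands up 16 to 20 degrees, outer end highest, about 32 mm above the worktop; flat, its upper face is level at 17 mm.
- tab_2_top (a point): Middle of the upper face of the orange shim tab beside the near right (-x, -y) corner: press here (about 7 N; the tab stays where left). The tab, 26 mm wide (x), 45 mm long, sticks out along y; hinge (parallel to x) 26 mm inward, 15.5 mm above the worktop. It stands up 16 to 20 degrees, outer end highest, about 32 mm above the worktop; flat, its upper face is level at 17 mm.
- tab_3_top (a point): Middle of the upper face of the orange shim tab beside the near left (-x, +y) corner: press here (about 7 N; the tab stays where left). The tab, 26 mm wide (x), 45 mm long, sticks out along y; hinge (parallel to x) 26 mm inward, 15.5 mm above the worktop. It stands up 16 to 20 degrees, outer end highest, about 32 mm above the worktop; flat, its upper face is level at 17 mm.
- tab_0 (a joint): Angle (rad) of the shim tab beside the far left (+x, +y) corner: 0 to 0.06 at the start (standing up), grows as it is pressed, 0.35 = flat on its stop. Its hidden inner end then props that corner, which gives about 1 mm if pressed again.
- tab_1 (a joint): Angle (rad) of the shim tab beside the far right (+x, -y) corner: 0 to 0.06 at the start (standing up), grows as it is pressed, 0.35 = flat on its stop. Its hidden inner end then props that corner, which gives about 1 mm if pressed again.
- tab_2 (a joint): Angle (rad) of the shim tab beside the near right (-x, -y) corner: 0 to 0.06 at the start (standing up), grows as it is pressed, 0.35 = flat on its stop. Its hidden inner end then props that corner, which gives about 1 mm if pressed again.
- tab_3 (a joint): Angle (rad) of the shim tab beside the near left (-x, +y) corner: 0 to 0.06 at the start (standing up), grows as it is pressed, 0.35 = flat on its stop. Its hidden inner end then props that corner, which gives about 1 mm if pressed again.
- pin_0 (a joint): Travel (m) of the tell-tale pin hidden under the plate near the far left (+x, +y) corner, 0 at the start; when that corner of the plate rocks down fully the plate pushes the pin down about 2 mm and the pin stays there.
- pin_1 (a joint): Travel (m) of the tell-tale pin hidden under the plate near the far right (+x, -y) corner, 0 at the start; when that corner of the plate rocks down fully the plate pushes the pin down about 2 mm and the pin stays there.
- pin_2 (a joint): Travel (m) of the tell-tale pin hidden under the plate near the near right (-x, -y) corner, 0 at the start; when that corner of the plate rocks down fully the plate pushes the pin down about 2 mm and the pin stays there.
- pin_3 (a joint): Travel (m) of the tell-tale pin hidden under the plate near the near left (-x, +y) corner, 0 at the start; when that corner of the plate rocks down fully the plate pushes the pin down about 2 mm and the pin stays there.
Not all that is in view belongs to the job. What is shaped like the petri_dish but pink is not meant.

How it is judged:
On the way, in this order (a step that is already met when the one before it is completed fails the run):
1. the rocking corner is pressed so that it sinks (value of joint any of pin_0, pin_1, pin_2, pin_3 above 0.001 m), for 0.1 s.
2. the shim tab beside that corner is pressed flat (((value of joint pin_0 above 0.001 m and value of joint tab_0 above 0.27 rad) or (value of joint pin_1 above 0.001 m and value of joint tab_1 above 0.27 rad) or (value of joint pin_2 above 0.001 m and value of joint tab_2 above 0.27 rad) or (value of joint pin_3 above 0.001 m and value of joint tab_3 above 0.27 rad))), for 0.2 s.
At the end, for the whole second after the job is handed in: The rocked corner's tab (its pin down 1 mm or more) is flat (over 0.27 rad), the other three tabs stand (under 0.15 rad), the plate rests level (0.015 rad) on its feet within 10 mm of the base's middle, and the petri dish stands within 30 mm of the plate's middle (((value of joint pin_0 above 0.001 m and value of joint tab_0 above 0.27 rad and value of joint each of tab_1, tab_2, tab_3 below 0.15 rad) or (value of joint pin_1 above 0.001 m and value of joint tab_1 above 0.27 rad and value of joint each of tab_0, tab_2, tab_3 below 0.15 rad) or (value of joint pin_2 above 0.001 m and value of joint tab_2 above 0.27 rad and value of joint each of tab_0, tab_1, tab_3 below 0.15 rad) or (value of joint pin_3 above 0.001 m and value of joint tab_3 above 0.27 rad and value of joint each of tab_0, tab_1, tab_2 below 0.15 rad)) and angle between top_plate's own z axis and vertical below 0.015 rad and horizontal distance between top_plate and table_base below 0.01 m and z of top_plate in the frame of table_base between 0.0155 and 0.021 m and linear speed of top_plate below 0.01 m/s and horizontal distance between petri_dish and top_plate below 0.03 m and angle between petri_dish's own z axis and vertical below 0.05 rad); the robot touches nothing.
It fails at once if a tab is pressed down (over 0.15 rad) at a corner that has not been found to rock ((value of joint tab_0 above 0.15 rad and value of joint pin_0 below 0.0008 m) or (value of joint tab_1 above 0.15 rad and value of joint pin_1 below 0.0008 m) or (value of joint tab_2 above 0.15 rad and value of joint pin_2 below 0.0008 m) or (value of joint tab_3 above 0.15 rad and value of joint pin_3 below 0.0008 m)).
It fails at once if the plate is pressed with more than 90 N (contact force between the fingers and top_plate above 90 N).
It fails at once if the plate is lifted (8 mm) or shifted more than 15 mm (z of top_plate in the frame of table_base above 0.026 m or horizontal distance between top_plate and table_base above 0.015 m).
It fails at once if the petri dish is lifted (10 mm) off the plate or pushed more than 35 mm from its middle (z of petri_dish in the frame of top_plate above 0.02 m or horizontal distance between petri_dish and top_plate above 0.035 m).
It fails at once if a bystander is moved more than 25 mm (distance of any of small_vial, blue_marker from where it was at the start of the episode above 0.025 m).
It also fails if it takes over 58 s, if anything falls off the work surface, if the arm or the gripper's body presses on something with over 40 N, if the wrist force passes 120 N, or if a joint passes its speed limit or range.

## Working session

There is one attempt and no reset: what is moved stays moved. The work goes in short steps, Python scripts to look and compute and a shell command to move; the robot and the scene stay as the last step left them, time stands still between calls to the robot, and variables do not carry over. Pictures are saved under pics/ and viewed, at most 10 in all, crops included, and the job is handed in when it is done.

```bash
mkdir -p pics
cat > h.py <<'E'
import numpy as np, cv2
from workcell import bot
from scipy.spatial.transform import Rotation as R
def cast(p,u,v,z):
    f=240/np.tan(np.radians(p["vfov"])/2); T=np.array(p["world_to_cam"])
    d=T[:3,:3].T@np.array([(u-p["cx"])/f,(v-p["cy"])/f,1]); o=-T[:3,:3].T@T[:3,3]
    return o+d*(z-o[2])/d[2]
def proj(p,X):
    f=240/np.tan(np.radians(p["vfov"])/2); T=np.array(p["world_to_cam"])
    c=T[:3,:3]@np.array(X)+T[:3,3]; return np.array([p["cx"]+f*c[0]/c[2],p["cy"]+f*c[1]/c[2]])
def save(p,n): cv2.imwrite("pics/"+n,p["pixels"][:,:,::-1])
E
python3 - <<'E'
from h import *
s=bot.read_state(); print({k:np.round(v,3) for k,v in s.items()})
for c in ("top","scene"):
    p=bot.read_camera(c); save(p,c+"1.png")
    for n,z in (("top_plate",.028),("corner_0",.028),("tab_0_top",.025),("petri_dish",.035),("small_vial",.02),("blue_marker",.006)):
        for d in bot.look_for(n,p)[:6]:
            b=d["bbox"];print(c,n,round(d["score"],2),np.round(b),np.round(cast(p,(b[0]+b[2])/2,(b[1]+b[3])/2,z),3)[:2])
E
```

```text
{'time': np.float64(0.0), 'q': array([-1.141,  0.265,  1.605,  0.   ,  1.274, -0.037]), 'joint_vel': array([-0.   , -0.001,  0.001,  0.001,  0.   ,  0.   ]), 'joint_torque': array([ 1.0000e-03, -5.1511e+01, -3.6732e+01,  0.0000e+00,  1.3000e-02,
        0.0000e+00]), 'tool_pos': array([ 0.303, -0.602,  0.23 ]), 'tcp_rot': array([-3.054e+00, -7.260e-01,  1.000e-03]), 'wrist_force': array([-0.093, -1.061, -0.429]), 'torque': array([-0.028, -0.065, -0.044]), 'grip_force': np.float64(0.0), 'width': np.float64(0.997)}
top top_plate 0.62 [247. 185. 334. 275.] [ 0.551 -0.012]
top corner_0 0.91 [248. 186. 337. 275.] [ 0.55  -0.016]
top tab_0_top 0.55 [225. 190. 254. 210.] [0.62  0.091]
top petri_dish 0.97 [153. 158. 199. 200.] [0.669 0.219]
top petri_dish 0.86 [229. 297. 273. 344.] [0.373 0.071]
top small_vial 0.49 [244. 185. 334. 276.] [ 0.552 -0.008]
top small_vial 0.48 [416. 244. 427. 257.] [ 0.499 -0.274]
top blue_marker 0.86 [429. 276. 474. 329.] [ 0.393 -0.328]
top blue_marker 0.21 [246. 188. 337. 273.] [ 0.555 -0.013]
scene top_plate 0.93 [238. 209. 355. 267.] [ 0.533 -0.026]
scene top_plate 0.45 [347. 237. 371. 245.] [ 0.582 -0.138]
scene corner_0 0.65 [236. 205. 353. 264.] [ 0.545 -0.015]
scene tab_0_top 0.48 [257. 205. 276. 217.] [0.618 0.096]
scene petri_dish 0.9 [212. 186. 251. 205.] [0.63  0.197]
scene petri_dish 0.87 [181. 254. 234. 286.] [0.34  0.043]
scene petri_dish 0.71 [274. 216. 322. 242.] [ 0.558 -0.016]
scene small_vial 0.51 [405. 269. 421. 293.] [ 0.505 -0.274]
scene blue_marker 0.71 [411. 303. 442. 361.] [ 0.392 -0.334]
```

Run:
```python
import cv2
a=cv2.imread("pics/top1.png")[140:360,130:490];cv2.imwrite("pics/top1c.png",cv2.resize(a,None,fx=2.2,fy=2.2,interpolation=cv2.INTER_CUBIC))
```

```text
(no output)
```

View pics/top1c.png

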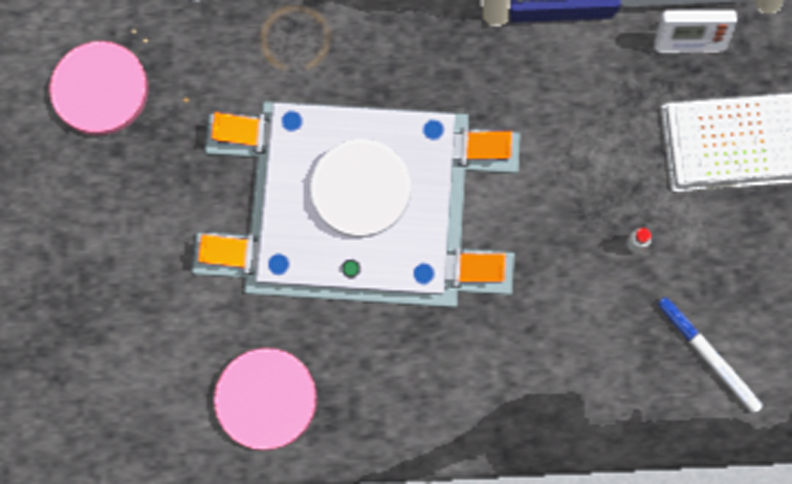

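View pics/scene1.png

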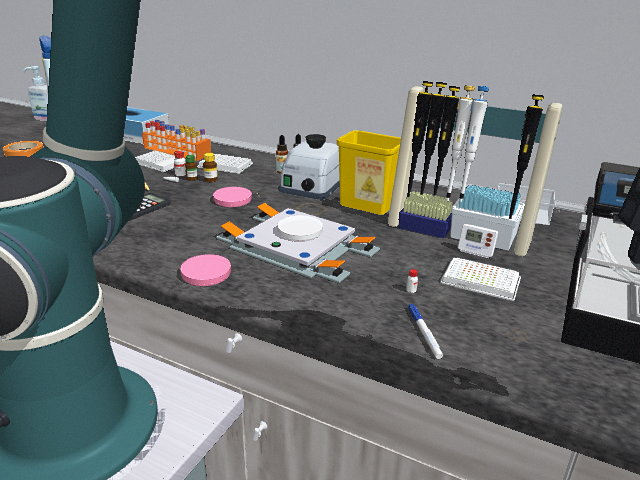

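The top crop shows the plate with its white/clear dish at about (360,188). The blue marks are at (291,121), (433,130), (424,274) and (278,264), with orange tabs on the left and right. The pink discs at (98,87) and (265,398) are the look-alikes, because they stand off the plate. The scene view confirms this: the dish on the plate is at (298,227).

```bash
cat > loc.py <<'E'
from h import *
def blobs(p,lo,hi,z,amin=8):
    m=cv2.inRange(cv2.cvtColor(p["pixels"],cv2.COLOR_RGB2HSV),lo,hi)
    n,_,st,c=cv2.connectedComponentsWithStats(m)
    o=[]
    for i in range(1,n):
        X=cast(p,*c[i],z)[:2]
        if st[i,4]>=amin and abs(X[0]-.55)<.13 and abs(X[1]+.015)<.17: o.append((X,st[i,4],c[i]))
    return o
def fit(p):
    B=blobs(p,(100,120,60),(125,255,255),.028)
    P=np.array([b[0] for b in B]); L=np.array([[.068,.066],[.068,-.066],[-.068,-.066],[-.068,.066]])
    c=np.array([.552,-.012]); P=np.array([P[np.argmin(np.linalg.norm(P-c-l,axis=1))] for l in L])
    m=P.mean(0); D=P-m; yaw=np.arctan2((L[:,0]*D[:,1]-L[:,1]*D[:,0]).sum(),(L*D).sum())
    Rm=np.array([[np.cos(yaw),-np.sin(yaw)],[np.sin(yaw),np.cos(yaw)]])
    return P,m,yaw,m+L@Rm.T,len(B)
E
python3 - <<'E'
from loc import *
for c in ("top","scene"):
    p=bot.read_camera(c)
    P,m,y,Q,n=fit(p); print(c,n,np.round(m,4),round(y,3)); print(np.round(P,4).tolist()); print(np.round(Q,4).tolist())
    for X,a,uv in blobs(p,(5,150,120),(22,255,255),.025): print("tab",np.round(X,4),a,np.round(uv))
s=bot.read_state(); print(R.from_rotvec(s["tcp_rot"]).as_matrix().round(3))
E
```

```text
top 4 [ 0.5538 -0.0142] -0.112
[[0.6287, 0.0437], [0.614, -0.0874], [0.479, -0.0721], [0.4936, 0.0592]]
[[0.6288, 0.0438], [0.614, -0.0874], [0.4788, -0.0721], [0.4936, 0.059]]
tab [0.6238 0.0971] 245 [236. 198.]
tab [ 0.5974 -0.1384] 233 [352. 206.]
tab [0.5085 0.1099] 256 [231. 254.]
tab [ 0.482 -0.125] 244 [348. 261.]
scene 4 [ 0.5576 -0.0121] -0.112
[[0.6331, 0.0462], [0.6183, -0.0853], [0.4817, -0.0708], [0.4971, 0.0615]]
[[0.6325, 0.0459], [0.6178, -0.0853], [0.4826, -0.0701], [0.4973, 0.0611]]
tab [0.6264 0.099 ] 145 [267. 209.]
tab [0.5108 0.1123] 181 [232. 228.]
tab [ 0.5971 -0.1392] 117 [363. 239.]
tab [ 0.4834 -0.1264] 145 [332. 263.]
[[ 0.893  0.45   0.   ]
 [ 0.45  -0.893 -0.   ]
 [ 0.     0.    -1.   ]]
```

```bash
python3 -m creep '[[0,0,-0.5,1,0],[0,0,0,1,0],[0,0,0,1,0],[0,0,0,1,0],[0,0,0,0.67,0],[0,0,0,0,0]]' 20; python3 -c "
from h import *
s=bot.read_state(); print(s['tool_pos'],R.from_rotvec(s['tcp_rot']).as_matrix().round(3),s['q'],s['width'])"
```

```text
time: 1.55
tool_pos: [0.3038, -0.6028, 0.2563]
tcp_rot: [3.142, 0.001, 0.0]
wrist_force: [0.1, 0.9, 0.1]
width: 0.0
grip_force: 0.0
[ 0.3037508  -0.60280039  0.25629891] [[ 1.     0.001  0.   ]
 [ 0.001 -1.    -0.   ]
 [ 0.     0.    -1.   ]] [-1.14092505e+00  2.50459450e-01  1.57469756e+00 -1.18085097e-05
  1.31638407e+00  4.29356498e-01] 0.0004903136050445015
```

```bash
python3 -m creep '[[0.294,-0.886,0,0,0],[0.294,-0.886,0,0,0],[0.294,-0.886,0,0,0],[0.294,-0.886,0,0,0],[0.294,-0.886,0,0,0],[0.294,-0.886,0,0,0],[0.294,-0.886,0,0,0],[0.294,-0.886,0,0,0],[0.294,-0.886,0,0,0],[0.294,-0.886,0,0,0],[0.294,-0.886,0,0,0],[0.294,-0.886,0,0,0],[0,0,0.9,0,0],[0,0,0.9,0,0],[0,0,0.9,0,0],[0,0,0.9,0,0],[0,0,0,0,0],[0,0,0,0,0]]'
```

```text
time: 3.8
tool_pos: [0.4815, -0.0715, 0.0778]
tcp_rot: [3.141, 0.0, 0.003]
wrist_force: [-0.1, -0.5, 0.5]
width: 0.002
grip_force: 0.0
```

```bash
python3 -m creep '[[0,0,0.46,0,0],[0,0,0.44,0,0],[0,0,0,0,0],[0,0,0,0,0]]'; python3 -m creep '[[0,0,0.04,0,0],[0,0,0.04,0,0],[0,0,0.02,0,0],[0,0,0,0,0],[0,0,0,0,0]]'
```

```text
time: 4.3
tool_pos: [0.4822, -0.0716, 0.0335]
tcp_rot: [3.141, -0.0, 0.006]
wrist_force: [1.4, 0.8, -0.1]
width: -0.002
grip_force: 0.0
time: 4.92
tool_pos: [0.4809, -0.0714, 0.0267]
tcp_rot: [3.141, -0.0, 0.002]
wrist_force: [0.4, -0.7, 3.0]
width: -0.0
grip_force: 1.8
```

```bash
for i in 1 ; do python3 -m creep '[[0,0,0.02,0,0],[0,0,0,0,0]]'|grep -E 'pos|force'; python3 -m creep '[[0,0,0.02,0,0],[0,0,0,0,0]]'|grep -E 'pos|force';python3 -m creep '[[0,0,0.02,0,0],[0,0,0,0,0]]'|grep -E 'pos|force'; done
```

```text
tool_pos: [0.4808, -0.0714, 0.0256]
wrist_force: [0.2, -1.2, 5.0]
grip_force: 2.2
tool_pos: [0.4808, -0.0715, 0.0249]
wrist_force: [-0.5, -1.9, 8.0]
grip_force: 4.0
tool_pos: [0.4808, -0.0715, 0.0247]
wrist_force: [-2.5, -1.0, 15.5]
grip_force: 7.5
```

```bash
python3 -m creep '[[0,0,0.02,0,0],[0,0,0,0,0],[0,0,0,0,0]]'|grep -E 'pos|force'; python3 -m creep '[[0,0,-0.5,0,0],[0,0,-0.26,0,0],[0.1,-0.9,0,0,0],[0.1,-0.9,0,0,0],[0.1,-0.82,0,0,0],[0,0,0,0,0],[0,0,0,0,0]]'|grep -E 'pos|force'
```

```text
tool_pos: [0.4808, -0.0715, 0.0245]
wrist_force: [-5.3, -1.0, 21.8]
grip_force: 11.1
tool_pos: [0.4944, 0.0596, 0.0596]
wrist_force: [0.5, 1.3, 0.2]
grip_force: 0.0
```

```bash
python3 -m creep '[[0,0,0.3,0,0],[0,0,0.32,0,0],[0,0,0,0,0],[0,0,0,0,0]]'|grep -E 'pos|force';python3 -m creep '[[0,0,0.04,0,0],[0,0,0,0,0],[0,0,0,0,0]]'|grep -E 'pos|force';python3 -m creep '[[0,0,0.02,0,0],[0,0,0,0,0]]'|grep -E 'pos|force';python3 -m creep '[[0,0,0.02,0,0],[0,0,0,0,0]]'|grep -E 'pos|force'
```

```text
tool_pos: [0.4946, 0.0592, 0.0282]
wrist_force: [-0.5, -0.0, 0.7]
grip_force: 0.0
tool_pos: [0.4947, 0.0592, 0.028]
wrist_force: [-5.5, -1.6, 12.1]
grip_force: 6.0
tool_pos: [0.4947, 0.0593, 0.0279]
wrist_force: [-7.7, -1.1, 20.2]
grip_force: 9.9
tool_pos: [0.4947, 0.0593, 0.0279]
wrist_force: [-11.1, -2.1, 27.0]
grip_force: 13.7
```

Corner 3 is firm at z = 28.0 mm under 27 N. Corner 2 sank to 24.5 mm, so corner 2 (near right) is the one that rocks. Next I press its tab.

```bash
python3 -m creep '[[0,0,-0.5,0,0],[0,0,-0.5,0,0],[-0.05,0.75,0,0,0],[-0.05,0.75,0,0,0],[-0.05,0.75,0,0,0],[-0.05,0.75,0,0,0],[-0.06,0.74,0,0,0],[0,0,0,0,0],[0,0,0,0,0]]'|grep -E 'pos|force'; python3 -m creep '[[0,0,0.4,0,0],[0,0,0.4,0,0],[0,0,0.1,0,0],[0,0,0,0,0],[0,0,0,0,0]]'|grep -E 'pos|force'
```

```text
tool_pos: [0.4817, -0.127, 0.0747]
wrist_force: [-0.2, 0.4, -0.3]
grip_force: 0.0
tool_pos: [0.483, -0.1271, 0.0311]
wrist_force: [0.4, 0.3, -0.2]
grip_force: 0.0
```

```bash
python3 -m creep '[[0,0,0.08,0,0],[0,0,0.08,0,0],[0,0,0.06,0,0],[0,0,0,0,0],[0,0,0,0,0]]'|grep -E 'pos|force'; python3 -m creep '[[0,0,0.06,0,0],[0,0,0.04,0,0],[0,0,0,0,0],[0,0,0,0,0]]'|grep -E 'pos|force'
```

```text
tool_pos: [0.4835, -0.1282, 0.0203]
wrist_force: [-1.5, -3.4, 5.3]
grip_force: 2.6
tool_pos: [0.4836, -0.1285, 0.0166]
wrist_force: [-4.0, -2.2, 16.1]
grip_force: 8.5
```

Flat on its stop (z is about 17 mm and the force is rising). I retreat and check.

```bash
python3 -m creep '[[0,0,0,0,0],[0,0,-0.5,0,0],[0,0,-0.9,0,0],[0,0.9,-0.9,0,0],[0,0.9,-0.9,0,0],[0,0.9,-0.9,0,0],[0,0.9,0,0,0],[0,0.9,0,0,0],[0,0.9,0,0,0],[0,0,0,0,0],[0,0,0,0,0]]'|grep -E 'time|pos|force'
python3 - <<'E'
from loc import *
p=bot.read_camera("scene"); save(p,"s2.png"); q=bot.read_camera("top"); P,m,y,Q,n=fit(q); print(n,m.round(4),round(y,3))
cv2.imwrite("pics/s2c.png",cv2.resize(p["pixels"][180:300,190:400,::-1],None,fx=3.6,fy=3.6,interpolation=cv2.INTER_CUBIC))
for X,a,uv in blobs(q,(5,150,120),(22,255,255),.025): print("tab",np.round(X,4),a,np.round(uv))
E
```

```text
time: 12.55
tool_pos: [0.4818, -0.394, 0.2159]
wrist_force: [-0.2, 0.5, 1.1]
grip_force: 0.0
4 [ 0.5538 -0.0142] -0.112
tab [0.6238 0.0971] 245 [236. 198.]
tab [ 0.5974 -0.1384] 233 [352. 206.]
tab [0.5085 0.1099] 256 [231. 254.]
tab [ 0.4808 -0.1265] 255 [349. 262.]
```

View pics/s2c.png

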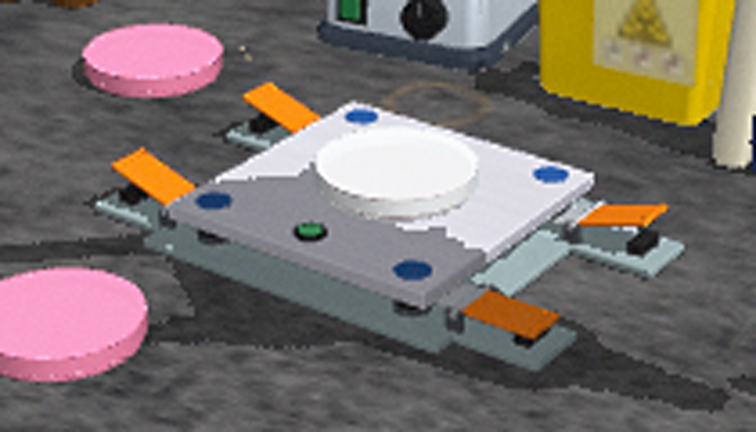

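The crop shows the near-right tab flat at (512,315). The other three, at (285,105), (150,175) and (625,215), still stand, and the plate and dish haven't moved.

```bash
python3 -c "
from workcell import bot
print(bot.finish_job())"
```

```text
the job is handed in; nothing more can be done
None
```

The near-right corner (corner_2) is the one that rocks: it sank about 3.5 mm when pressed, while near-left held firm and I didn't press the far two. I pressed its tab (tab_2) flat, the other three tabs still stand, the plate and dish are where they were, and the job is handed in; no verdict came back.

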